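Line up salvaged bottles by height for the lot photo

ROBOT

A 7-joint arm with a two-finger parallel gripper is mounted at the origin on the work surface. World frame = base frame: x ahead of the robot, y to its left, z up, the work surface at z = 0. Lengths are in m, angles in degrees, forces in N, time in s.
With the tool pointing down it reaches from about 0.375 to 0.925 m from the base axis. Payload 3.1 kg.
Tool frame: the origin (TCP) lies midway between the tips of the shut fingers; the grasp point (between the pads) lies robot.pinch_z behind it (robot.pinch_z is the distance from the TCP to the grasp point, in m); z points along the fingers, y is the line along which they close (so a half turn about z gives the same grasp; the last joint's range is limited). The gripper opens to 85 mm and grips with 20 to 120 N. Pads are 22 mm wide; open, the fingers measure 114 mm over their backs; the gripper's body (76 mm by 85 mm) begins 54 mm behind the grasp point. The pads swing forward as they close: fully open they stand 13 mm farther back than shut.
Start: joints at [65.501, 21.939, 2.515, 91.553, -1.026, 66.532, -2.859], TCP at [0.211, -0.615, 0.231] pointing down, gripper open.
Joint ranges: [-149.38, 149.38], [-23.57, 123.04], [-84.95, 90], [0, 143.3], [-89.99, 269.99], [3.08, 112.72], [-163.45, 163.45]. Speed limits (degrees/s): [159.86, 159.86, 180, 180, 180, 180, 180].

INTERFACE

Orientations are given as a 3x3 rotation matrix whose columns are the frame's x, y, z axes.
In Python, from rig import robot gives the robot as it stands.
- The arm moves only by the tool step_arm, never from a script. Its argument "series" is text: rows parted by semicolons, each of 7 numbers parted by spaces: the turn, a rotation vector about the tool's x, y, z in degrees, then the shift along the tool's x, y, z in mm, then the opening, from 0 (shut) to 1 (fully open). In form: wx wy wz tx ty tz grip; .... A call has exactly 8 rows; each row is the pose to reach, as a shift and turn from the pose commanded when the call began, along the tool's axes at that moment; what a row does not reach only later rows make up. A row lasts 1/12 s, in which the tool goes at most 41.7 mm and 7.16 degrees, less where a joint would pass 70% of its speed; a pose out of reach is approached as far as the arm can. A call with a gripper value outside its range is refused whole. The fingers move at their own pace and stop on an object; "force" is the grip in N (left out, the last holds). Time passes only in rows, so rows that repeat a pose let the fingers close, or fill a call up. It gives the time, the measured TCP pose, the force, the opening and the grip force at its end, in the units of the state.
- robot.observe(): the state, without advancing time (a new reading comes with each control period).
- robot.read_camera(name): name is "scene" or "side" or "wrist"; returns the picture (480x640x3 uint8, red, green, blue); there is no depth.
- robot.camera_params(name): a dict with "intrinsics" (3x3 intrinsics, pixels), "rvec" (rotation vector, rad) and "tvec" (3), from world to camera coordinates, as OpenCV has them. Camera axes: x right, y down, z forward; pixel columns grow to the right and rows downward; lengths in m; the calibration is good to about 2 mm. A picture is of the moment at which its call begins: read the wrist's pose just before it. camera_params takes no time and is no camera call; for the wrist camera it gives the pose at the moment of the call.
- robot.hand_in(): hands the job in; it is judged then, once.
The state is a dict: "time_s": time; "q": joint angles; "dq": joint speeds; "joint_torque": joint torques, N m; "tool_pos": TCP position; "eef_rot": TCP orientation; "contact_force": force on the tool from outside, world axes, zero at the start; "moment": the same for the moment, N m; "width": opening from 0.0 (shut) to 1.0 (fully open); "gripper_force": force on a finger pad.
Only numpy, scipy, OpenCV 4.12 (cv2) and the standard library are available. Lean on these libraries where they do the work, as an engineer would, in place of code of your own. Each camera call takes 0.05 s, during which the arm holds its last target. There are 200 camera calls.

TASK

Line up the four loose bottles by height on the wooden slat for the lot photograph, standing upright with one in the middle of each coaster: the tallest on the coaster next to the red block, then each shorter one in turn, the shortest next to the grey block. Set each bottle down gently, without dropping it or tipping it over, and leave the wide jar where it stands.

Things in the scene. Friction and masses are not known exactly. Their poses are not given: they have to be found in the camera images.
- amber_mid (a point): Loose round bottle, amber-brown glass, white cap, 156 mm tall, body 50 mm diameter with a paper label, standing upright. Its upper 44 mm (cap included) is a straight cylinder 26 mm in diameter, the place to grip it from above; a conical shoulder 16 mm high lies below that. The point is on the axis, half-way up (78 mm above its foot); z points to the cap. About 240 g.
- green_mid (a point): Loose round bottle, dark green glass, black cap, 134 mm tall, body 48 mm diameter with a paper label, standing upright. Its upper 44 mm (cap included) is a straight cylinder 26 mm in diameter, the place to grip it from above; a conical shoulder 16 mm high lies below that. The point is on the axis, half-way up (67 mm above its foot); z points to the cap. About 190 g.
- blue_mid (a point): Loose round bottle, cobalt blue glass, orange cap, 112 mm tall, body 46 mm diameter with a paper label, standing upright. Its upper 44 mm (cap included) is a straight cylinder 26 mm in diameter, the place to grip it from above; a conical shoulder 16 mm high lies below that. The point is on the axis, half-way up (56 mm above its foot); z points to the cap. About 150 g.
- frosted_mid (a point): Loose round bottle, pale frosted glass, green cap, 90 mm tall, body 44 mm diameter with a paper label, standing upright. Its upper 44 mm (cap included) is a straight cylinder 26 mm in diameter, the place to grip it from above; a conical shoulder 16 mm high lies below that. The point is on the axis, half-way up (45 mm above its foot); z points to the cap. About 110 g.
- coaster_cork: Round cork-brown coaster, 76 mm diameter, 3 mm thick, fixed on the grey wooden slat. Origin: centre of its underside, which lies on the slat's top, 18 mm above the bench; its top is 21 mm above the bench. The four coasters stand in one straight row, 92 mm apart; their colours come in any order and mean nothing.
- coaster_yellow: Round yellow coaster, 76 mm diameter, 3 mm thick, fixed on the grey wooden slat. Origin: centre of its underside, which lies on the slat's top, 18 mm above the bench; its top is 21 mm above the bench. The four coasters stand in one straight row, 92 mm apart; their colours come in any order and mean nothing.
- coaster_white: Round white coaster, 76 mm diameter, 3 mm thick, fixed on the grey wooden slat. Origin: centre of its underside, which lies on the slat's top, 18 mm above the bench; its top is 21 mm above the bench. The four coasters stand in one straight row, 92 mm apart; their colours come in any order and mean nothing.
- coaster_black: Round black coaster, 76 mm diameter, 3 mm thick, fixed on the grey wooden slat. Origin: centre of its underside, which lies on the slat's top, 18 mm above the bench; its top is 21 mm above the bench. The four coasters stand in one straight row, 92 mm apart; their colours come in any order and mean nothing.
- red_block: Red 40 x 40 x 30 mm block fixed on the slat at one end of the row of coasters (a grey one of the same size is at the other end; the two may be swapped). Origin: centre of its underside, on the slat's top, 77 mm from the centre of the nearest coaster and in line with the row.
- jar_mid (a point): Bystander: loose wide white-sided jar with a steel lid, 76 mm diameter, 100 mm tall, to the right of the work. The point is its centre, 50 mm up. Not to be disturbed.
Mind the look-alikes: they are no part of the job. Leave any pink look-alike of the part that bears blue_mid alone.

How it is judged (in metres and radians):
At the end, for the whole second after the job is handed in: The four bottles stand upright (within 5 degrees), released and at rest, each within 15 mm of the centre of its own coaster, in falling order of height (amber 156, green 134, blue 112, frosted 90 mm) from the red block to the grey one ((horizontal distance between amber_mid and coaster_cork below 0.015 m or horizontal distance between amber_mid and coaster_yellow below 0.015 m or horizontal distance between amber_mid and coaster_white below 0.015 m or horizontal distance between amber_mid and coaster_black below 0.015 m) and horizontal distance between amber_mid and red_block between 0.047 and 0.107 m and height (world z) of amber_mid between 0.093 and 0.105 m and angle between each of amber_mid, green_mid, blue_mid, frosted_mid's own z axis and vertical below 0.09 rad and linear speed of each of amber, green, blue, frosted below 0.03 m/s and contact force between each of amber, green, blue, frosted and the fingers below 0.1 N and (horizontal distance between green_mid and coaster_cork below 0.015 m or horizontal distance between green_mid and coaster_yellow below 0.015 m or horizontal distance between green_mid and coaster_white below 0.015 m or horizontal distance between green_mid and coaster_black below 0.015 m) and horizontal distance between green_mid and red_block between 0.139 and 0.199 m and height (world z) of green_mid between 0.082 and 0.094 m and (horizontal distance between blue_mid and coaster_cork below 0.015 m or horizontal distance between blue_mid and coaster_yellow below 0.015 m or horizontal distance between blue_mid and coaster_white below 0.015 m or horizontal distance between blue_mid and coaster_black below 0.015 m) and horizontal distance between blue_mid and red_block between 0.231 and 0.291 m and height (world z) of blue_mid between 0.071 and 0.083 m and (horizontal distance between frosted_mid and coaster_cork below 0.015 m or horizontal distance between frosted_mid and coaster_yellow below 0.015 m or horizontal distance between frosted_mid and coaster_white below 0.015 m or horizontal distance between frosted_mid and coaster_black below 0.015 m) and horizontal distance between frosted_mid and red_block between 0.323 and 0.383 m and height (world z) of frosted_mid between 0.06 and 0.072 m); the robot touches nothing.
It fails at once if a bottle is tipped over (angle between any of amber_mid, green_mid, blue_mid, frosted_mid's own z axis and vertical above 0.6 rad).
It fails at once if a bottle is dropped (out of the fingers and faster than 0.6 m/s, a fall of about 2 cm) ((contact force between amber and the fingers below 0.05 N and linear speed of amber above 0.6 m/s) or (contact force between green and the fingers below 0.05 N and linear speed of green above 0.6 m/s) or (contact force between blue and the fingers below 0.05 N and linear speed of blue above 0.6 m/s) or (contact force between frosted and the fingers below 0.05 N and linear speed of frosted above 0.6 m/s)).
It fails at once if the jar is moved by over 2 cm (distance of jar_mid from where it was at the start of the episode above 0.02 m).
It also fails if it takes over 99 s, if anything falls off the work surface, if the arm or the gripper's body presses on something with over 40 N, if the wrist force passes 120 N, or if a joint passes its speed limit or range.

## Working session

There is one attempt and no reset: what is moved stays moved. The work goes in short steps, Python scripts to look and compute and a tool call to move; the robot and the scene stay as the last step left them, time stands still between calls to the robot, and variables do not carry over. Pictures are saved under pics/ and viewed, at most 14 in all, crops included, and the job is handed in when it is done.

Besides the shell and the picture viewer there is one more tool, called after "Emit:" by a JSON object that holds its "op" and its "data", one argument or row to a line. step_arm: Moves the arm, as the interface text tells. Its arguments: {"type":"object","properties":{"series":{"type":"string"},"force":{"type":"number"}},"required":["series"]}

```bash
ls; mkdir -p pics
python3 - <<'E'
from rig import robot
import cv2
s=robot.observe();print(s['time_s'],s['tool_pos'],s['eef_rot'],s['width'],robot.pinch_z)
for n in('scene','side'):
    cv2.imwrite(f'pics/{n}0.png',robot.read_camera(n)[:,:,::-1]); print(n,robot.camera_params(n))
E
```

```text
pics
0.0 [ 0.21016525 -0.61408837  0.22987967] [[ 9.46079850e-01  3.23932019e-01 -9.81966271e-04]
 [ 3.23933479e-01 -9.46076681e-01  2.45264888e-03]
 [-1.34523888e-04 -2.63849344e-03 -9.99996510e-01]] 1.0001833745932371 0.0187
scene {'intrinsics': array([[560.97396473,   0.        , 314.21174094],
       [  0.        , 560.97396473, 235.13540606],
       [  0.        ,   0.        ,   1.        ]]), 'rvec': array([ 2.21391617,  0.93266245, -0.36481048]), 'tvec': array([-0.3035316 , -0.2631703 ,  1.46312514])}
side {'intrinsics': array([[598.21214675,   0.        , 319.51724386],
       [  0.        , 598.21214675, 231.43636037],
       [  0.        ,   0.        ,   1.        ]]), 'rvec': array([ 0.26232824, -2.84358364,  1.1462246 ]), 'tvec': array([0.46875046, 0.18347078, 0.99186674])}
```

View pics/scene0.png

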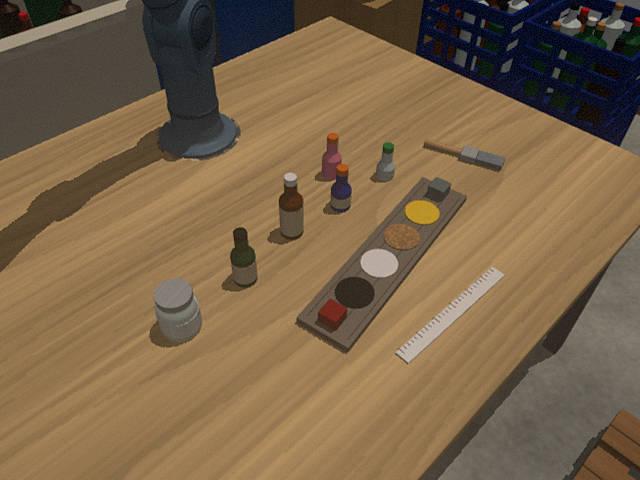

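View pics/side0.png

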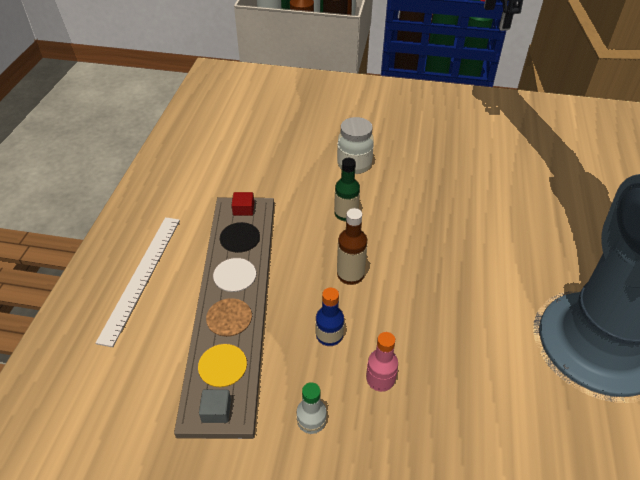

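The red block sits at the near end, then the coasters run black, white, cork, yellow to the grey block. I read cap tops and coaster centres in both views, and a pink look-alike stands beside blue.

```bash
cat > h.py <<'E'
from rig import robot
import numpy as np, cv2
def ray(n,px,z,P=None):
    P=P or robot.camera_params(n); R=cv2.Rodrigues(P['rvec'])[0]
    d=R.T@np.linalg.inv(P['intrinsics'])@np.r_[px,1.]; c=-R.T@P['tvec']
    return (c+d*(z-c[2])/d[2])[:2]
E
python3 - <<'E'
from h import *
D=dict(green=(.134,(240,232),(348,162)),amber=(.156,(291,177),(354,212)),blue=(.112,(343,168),(331,293)),frost=(.09,(388,147),(311,388)),pink=(.112,(333,137),(386,338)),
black=(.021,(355,292),(240,237)),white=(.021,(380,263),(235,275)),cork=(.021,(402,236),(229,317)),yellow=(.021,(422,212),(222,365)),jar=(.1,(174,290),(356,127)))
for k,(z,a,b) in D.items(): print(k,ray('scene',a,z).round(4),ray('side',b,z).round(4))
c=np.array([(ray('scene',D[k][1],.021)+ray('side',D[k][2],.021))/2 for k in('black','white','cork','yellow')])
i=np.arange(4)-1.5; v=(i[:,None]*c).sum(0)/5; print(c.mean(0),v,np.linalg.norm(v)); u=v/np.linalg.norm(v)
print((c.mean(0)+np.outer(i,u*.092)).round(4), np.degrees(np.arctan2(u[1],u[0])))
E
```

```text
green [ 0.4635 -0.2234] [ 0.4646 -0.2212]
amber [ 0.4334 -0.0671] [ 0.4327 -0.0698]
blue [0.4493 0.0682] [0.4466 0.0683]
frost [0.4506 0.2183] [0.4483 0.2208]
pink [0.3573 0.1324] [0.3548 0.1345]
black [ 0.6494 -0.1037] [ 0.6477 -0.1017]
white [ 0.6343 -0.0127] [ 0.6312 -0.0105]
cork [0.6169 0.0783] [0.6158 0.0791]
yellow [0.6008 0.1674] [0.6005 0.1694]
jar [ 0.4659 -0.3767] [ 0.47  -0.377]
[0.62456436 0.03320586] [-0.01601135  0.09036053] 0.09176812921115503
[[ 0.6486 -0.1027]
 [ 0.6326 -0.0121]
 [ 0.6165  0.0785]
 [ 0.6005  0.1691]] 100.04817672010333
```

Both views agree within 3 mm, and the row spacing fits at 91.8 mm. I'll turn the tool so the fingers close across the row, and start with green.

Emit:
{"op": "step_arm", "data": {
  "series": "0 0 -81 367 -290 20 0.8;0 0 -81 367 -290 20 0.8;0 0 -81 367 -290 20 0.8;0 0 -81 367 -290 20 0.8;0 0 -81 367 -290 20 0.8;0 0 -81 367 -290 20 0.8;0 0 -81 367 -290 20 0.8;0 0 -81 367 -290 20 0.8",
  "force": 30
}}

```text
time_s: 0.77
tool_pos: [0.3911, -0.3329, 0.2166]
eef_rot: [[0.233, 0.973, -0.001], [0.973, -0.233, 0.0], [0.0, -0.001, -1.0]]
contact_force: [0.5, -0.5, -0.1]
width: 0.797
gripper_force: 0.0
```

```bash
cat >> h.py <<'E'
B=dict(green=(.464,-.2223,.096),amber=(.433,-.0685,.118),blue=(.448,.0683,.074),frost=(.4495,.2195,.052))
C=dict(green=(.6326,-.0121,.117),amber=(.6486,-.1027,.139),blue=(.6165,.0785,.095),frost=(.6005,.1691,.073))
def to(t):
    "rotation about tool axes (deg) to yaw 100, and shift mm in tool axes to t"
    from scipy.spatial.transform import Rotation as Q
    s=robot.observe(); R=np.array(s['eef_rot']); a=np.radians(100.05)
    G=np.array([[np.cos(a),np.sin(a),0],[np.sin(a),-np.cos(a),0],[0,0,-1]])
    print('t',s['time_s'],'pos',np.round(s['tool_pos'],4),'rot',Q.from_matrix(R.T@G).as_rotvec(degrees=True).round(1),'shift',(R.T@(np.array(t)-s['tool_pos'])*1000).round(1),'w',round(s['width'],3),'gf',s['gripper_force'],'F',np.round(s['contact_force'],1))
E
python3 -c "
from h import *
g=B['green'];to((g[0],g[1],.2))"
```

```text
t 0.7667 pos [ 0.3911 -0.3329  0.2166] rot [ -0.   -0.  -23.5] shift [124.5  45.1  16.6] w 0.797 gf 0.0 F [ 0.5 -0.5 -0.1]
```

Emit:
{"op": "step_arm", "data": {
  "series": "0 0 -23.5 124.5 45 17 0.8;0 0 -23.5 124.5 45 17 0.8;0 0 -23.5 124.5 45 17 0.8;0 0 -23.5 124.5 45 17 0.8;0 0 -23.5 124.5 45 17 0.8;0 0 -23.5 124.5 45 17 0.8;0 0 -23.5 124.5 45 17 0.8;0 0 -23.5 124.5 45 17 0.8"
}}

```text
time_s: 1.43
tool_pos: [0.4629, -0.2274, 0.1999]
eef_rot: [[-0.163, 0.987, -0.001], [0.987, 0.163, -0.001], [-0.001, -0.001, -1.0]]
contact_force: [0.7, -0.6, -0.4]
width: 0.801
gripper_force: 0.0
```

```bash
python3 -c "
from h import *
to(B['green'])
cv2.imwrite('pics/wrist1.png',robot.read_camera('wrist')[:,:,::-1])
P=robot.camera_params('wrist');print(cv2.projectPoints(np.array([[.464,-.2223,.134]]),P['rvec'],P['tvec'],P['intrinsics'],None)[0])"
```

```text
t 1.4333 pos [ 0.4629 -0.2274  0.1999] rot [-0.1  0.  -0.7] shift [  5.    2.  103.9] w 0.801 gf 0.0 F [ 0.7 -0.6 -0.4]
[[[327.18144946 240.32223423]]]
```

View pics/wrist1.png

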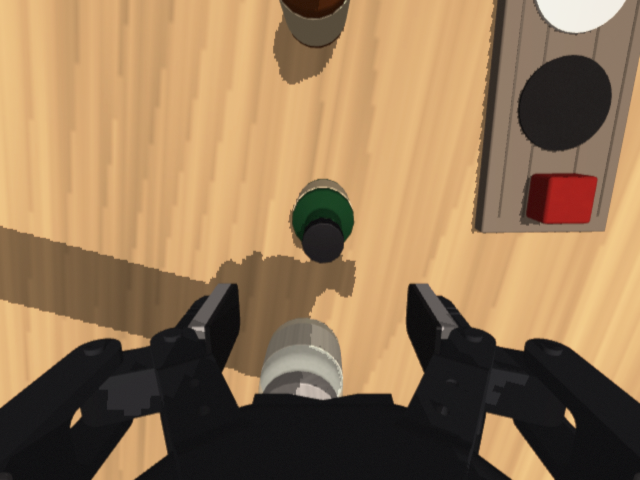

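Wrist view shows the green cap at (323,241) against a predicted (327,240), so the position is right within 2 mm. Descending.

Emit:
{"op": "step_arm", "data": {
  "series": "0 0 0 2 0 30 0.8;0 0 0 3 0 60 0.8;0 0 0 3 0 90 0.8;0 0 0 3 0 104 0.8;0 0 0 3 0 104 0.8;0 0 0 3 0 104 0.8;0 0 0 3 0 104 0.8;0 0 0 3 0 104 0.8"
}}

```text
time_s: 2.15
tool_pos: [0.4652, -0.223, 0.0979]
eef_rot: [[-0.167, 0.986, 0.003], [0.986, 0.167, -0.002], [-0.002, 0.003, -1.0]]
contact_force: [0.5, -0.3, 0.0]
width: 0.801
gripper_force: 0.0
```

```bash
python3 -c "
from h import *
to(B['green'])"
```

```text
t 2.15 pos [ 0.4652 -0.223   0.0979] rot [ 0.2  0.1 -0.4] shift [ 0.9 -1.1  1.9] w 0.801 gf 0.0 F [ 0.5 -0.3  0. ]
```

Emit:
{"op": "step_arm", "data": {
  "series": "0 0 0 0 0 0 0;0 0 0 0 0 0 0;0 0 0 0 0 0 0;0 0 0 0 0 0 0;0 0 0 0 0 0 0;0 0 0 0 0 0 0;0 0 0 0 0 0 0;0 0 0 0 0 0 0"
}}

```text
time_s: 2.82
tool_pos: [0.4635, -0.2223, 0.0967]
eef_rot: [[-0.168, 0.986, -0.001], [0.986, 0.168, -0.001], [-0.001, -0.001, -1.0]]
contact_force: [-2.1, -0.8, 5.2]
width: 0.294
gripper_force: 29.6
```

Emit:
{"op": "step_arm", "data": {
  "series": "0 0 0 0 0 -4 0;0 0 0 0 0 -12 0;0 0 0 0 0 -22 0;0 0 0 0 0 -32 0;0 0 0 0 0 -41 0;0 0 0 0 0 -47 0;0 0 0 0 0 -50 0;0 0 0 0 0 -50 0"
}}

```text
time_s: 3.48
tool_pos: [0.4645, -0.2222, 0.1473]
eef_rot: [[-0.168, 0.986, 0.002], [0.986, 0.168, -0.001], [-0.001, 0.002, -1.0]]
contact_force: [-0.9, 0.4, -1.9]
width: 0.293
gripper_force: 29.7
```

```bash
python3 -c "
from h import *
to(C['green'])
cv2.imwrite('pics/scene1.png',robot.read_camera('scene')[100:340,150:470,::-1].repeat(2,0).repeat(2,1))"
```

```text
t 3.4833 pos [ 0.4645 -0.2222  0.1473] rot [ 0.1  0.1 -0.4] shift [178.8 201.   30.4] w 0.293 gf 29.693466366770735 F [-0.9  0.4 -1.9]
```

View pics/scene1.png

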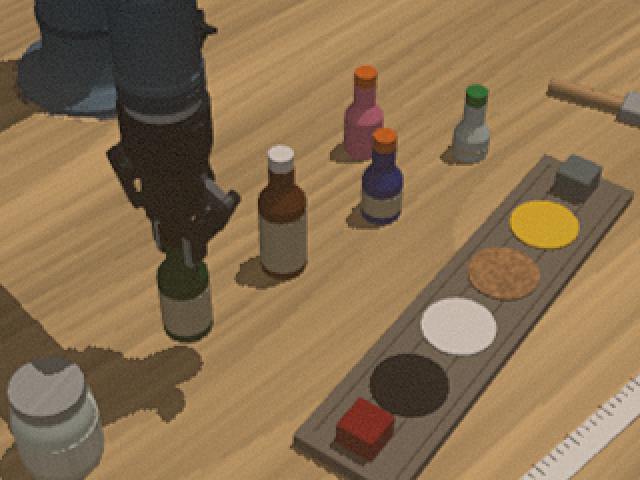

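Green is held (about 1.9 N, its weight) and upright. Carrying it to the white coaster.

Emit:
{"op": "step_arm", "data": {
  "series": "0 0 0 13 14 0 0;0 0 0 36 40 0 0;0 0 0 63 70 0 0;0 0 0 90 100 0 0;0 0 0 116 131 0 0;0 0 0 143 161 0 0;0 0 0 166 187 0 0;0 0 0 179 201 0 0"
}}

```text
time_s: 4.2
tool_pos: [0.6337, -0.0052, 0.1456]
eef_rot: [[-0.174, 0.985, 0.001], [0.985, 0.174, 0.004], [0.004, 0.002, -1.0]]
contact_force: [-0.4, 0.1, -1.6]
width: 0.292
gripper_force: 30.0
```

Emit:
{"op": "step_arm", "data": {
  "series": "0 0 0 0 0 0 0;0 0 0 0 0 0 0;0 0 0 0 0 5 0;0 0 0 0 0 11 0;0 0 0 0 0 17 0;0 0 0 0 0 22 0;0 0 0 0 0 24 0;0 0 0 0 0 24 0"
}}

```text
time_s: 4.87
tool_pos: [0.6307, -0.0124, 0.1208]
eef_rot: [[-0.167, 0.986, -0.002], [0.986, 0.167, -0.0], [0.0, -0.002, -1.0]]
contact_force: [-0.3, -1.2, -2.6]
width: 0.294
gripper_force: 30.1
```

```bash
python3 -c "
from h import *
to(C['green'])"
```

```text
t 4.8667 pos [ 0.6307 -0.0124  0.1208] rot [-0.1 -0.  -0.4] shift [-0.1  2.   3.8] w 0.294 gf 30.07614888549142 F [-0.3 -1.2 -2.6]
```

Emit:
{"op": "step_arm", "data": {
  "series": "0 0 0 0 1 1 0;0 0 0 0 1 2 0;0 0 0 0 1 3 0;0 0 0 0 1 3.5 0;0 0 0 0 1 4 0;0 0 0 0 1 4 0;0 0 0 0 1 4 0;0 0 0 0 1 4 0"
}}

```text
time_s: 5.53
tool_pos: [0.6328, -0.0114, 0.1181]
eef_rot: [[-0.168, 0.986, 0.0], [0.986, 0.168, -0.0], [-0.0, 0.0, -1.0]]
contact_force: [0.7, -1.0, -2.7]
width: 0.294
gripper_force: 30.1
```

Emit:
{"op": "step_arm", "data": {
  "series": "0 0 0 0 0 0.5 0;0 0 0 0 0 1 0;0 0 0 0 0 1 0;0 0 0 0 0 1.5 0;0 0 0 0 0 1.5 0;0 0 0 0 0 1.5 0;0 0 0 0 0 1.5 0;0 0 0 0 0 1.5 0"
}}

```text
time_s: 6.2
tool_pos: [0.6331, -0.0114, 0.1178]
eef_rot: [[-0.168, 0.986, 0.001], [0.986, 0.168, -0.0], [-0.0, 0.001, -1.0]]
contact_force: [-2.1, 0.2, 5.6]
width: 0.299
gripper_force: 31.1
```

Contact felt (+5.6 N), so I release and retreat.

Emit:
{"op": "step_arm", "data": {
  "series": "0 0 0 0 0 0 0.7;0 0 0 0 0 0 0.7;0 0 0 0 0 0 0.7;0 0 0 0 0 0 0.7;0 0 0 0 0 0 0.7;0 0 0 0 0 -10 0.7;0 0 0 0 0 -30 0.7;0 0 0 0 0 -55 0.7"
}}

```text
time_s: 6.87
tool_pos: [0.6311, -0.0115, 0.1705]
eef_rot: [[-0.169, 0.986, -0.004], [0.986, 0.169, 0.0], [0.001, -0.004, -1.0]]
contact_force: [-0.4, 0.0, -0.0]
width: 0.701
gripper_force: 0.0
```

Emit:
{"op": "step_arm", "data": {
  "series": "0 0 0 0 0 -20 0.7;0 0 0 0 0 -35 0.7;0 0 0 -5 -15 -35 0.7;0 0 0 -9 -50 -35 0.7;0 0 0 -13 -90 -35 0.7;0 0 0 -17 -130 -35 0.7;0 0 0 -20 -170 -35 0.7;0 0 0 -22 -195 -35 0.7"
}}

```text
time_s: 7.53
tool_pos: [0.4403, -0.0671, 0.2064]
eef_rot: [[-0.167, 0.986, -0.003], [0.986, 0.167, -0.001], [-0.001, -0.003, -1.0]]
contact_force: [0.6, -0.1, 0.6]
width: 0.696
gripper_force: 0.0
```

```bash
python3 -c "
from h import *
to(B['amber'])
cv2.imwrite('pics/scene2.png',robot.read_camera('scene')[100:340,150:470,::-1].repeat(2,0).repeat(2,1))"
```

```text
t 7.5333 pos [ 0.4403 -0.0671  0.2064] rot [-0.2  0.  -0.4] shift [-0.1 -7.1 88.4] w 0.696 gf 0.0 F [ 0.6 -0.1  0.6]
```

View pics/scene2.png

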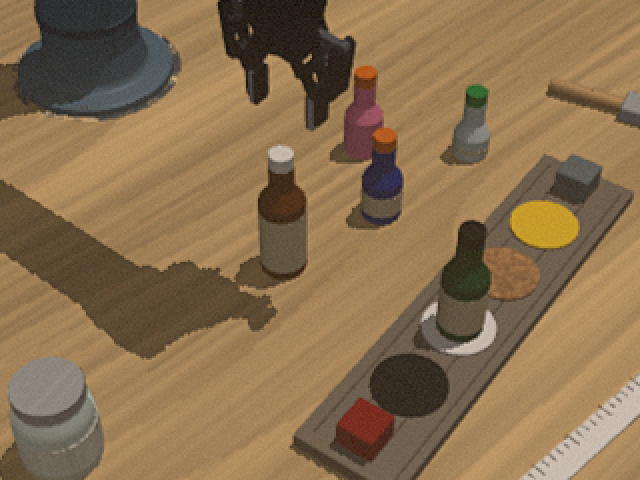

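Green stands upright on the white coaster. Descending on amber.

Emit:
{"op": "step_arm", "data": {
  "series": "0 0 0 0 -4 0 0.7;0 0 0 0 -4 25 0.7;0 0 0 0 -4 55 0.7;0 0 0 0 -4 80 0.7;0 0 0 0 -4 88 0.7;0 0 0 0 -4 88 0.7;0 0 0 0 -4 88 0.7;0 0 0 0 -4 88 0.7"
}}

```text
time_s: 8.25
tool_pos: [0.4424, -0.0664, 0.1202]
eef_rot: [[-0.169, 0.986, 0.003], [0.986, 0.169, -0.0], [-0.001, 0.003, -1.0]]
contact_force: [0.4, 0.4, -0.0]
width: 0.698
gripper_force: 0.0
```

```bash
python3 -c "
from h import *
to(B['amber'])"
```

```text
t 8.25 pos [ 0.4424 -0.0664  0.1202] rot [ 0.2  0.  -0.3] shift [-0.4 -9.6  2.1] w 0.698 gf 0.0 F [ 0.4  0.4 -0. ]
```

Emit:
{"op": "step_arm", "data": {
  "series": "0 0 0 0 -4 1 0.7;0 0 0 0 -8 2 0.7;0 0 0 0 -9 2 0.7;0 0 0 0 -9 2 0.7;0 0 0 0 -9 2 0.7;0 0 0 0 -9 2 0.7;0 0 0 0 -9 2 0.7;0 0 0 0 -9 2 0.7"
}}

```text
time_s: 8.92
tool_pos: [0.4315, -0.0681, 0.1166]
eef_rot: [[-0.168, 0.986, 0.0], [0.986, 0.168, 0.0], [0.0, 0.0, -1.0]]
contact_force: [0.7, -0.3, 0.4]
width: 0.698
gripper_force: 0.0
```

Emit:
{"op": "step_arm", "data": {
  "series": "0 0 0 0 0 0 0;0 0 0 0 0 0 0;0 0 0 0 0 0 0;0 0 0 0 0 0 0;0 0 0 0 0 0 0;0 0 0 0 0 0 0;0 0 0 0 0 0 0;0 0 0 0 0 0 0"
}}

```text
time_s: 9.58
tool_pos: [0.4313, -0.0681, 0.1166]
eef_rot: [[-0.168, 0.986, -0.0], [0.986, 0.168, -0.0], [0.0, -0.0, -1.0]]
contact_force: [-1.2, -0.6, 2.8]
width: 0.298
gripper_force: 29.8
```

Emit:
{"op": "step_arm", "data": {
  "series": "0 0 0 0 0 -4 0;0 0 0 0 0 -12 0;0 0 0 0 0 -22 0;0 0 0 0 0 -32 0;0 0 0 0 0 -41 0;0 0 0 0 0 -47 0;0 0 0 0 0 -50 0;0 0 0 0 0 -50 0"
}}

```text
time_s: 10.25
tool_pos: [0.4322, -0.0683, 0.1677]
eef_rot: [[-0.168, 0.986, 0.002], [0.986, 0.168, -0.001], [-0.001, 0.002, -1.0]]
contact_force: [-0.5, 0.7, -3.2]
width: 0.293
gripper_force: 29.9
```

```bash
python3 -c "
from h import *
to(C['amber'])"
```

```text
t 10.25 pos [ 0.4322 -0.0683  0.1677] rot [ 0.1  0.1 -0.4] shift [-70.3 207.4  29.2] w 0.293 gf 29.867580058635212 F [-0.5  0.7 -3.2]
```

Emit:
{"op": "step_arm", "data": {
  "series": "0 0 0 -5 15 0 0;0 0 0 -14 42 0 0;0 0 0 -26 76 0 0;0 0 0 -37 110 0 0;0 0 0 -48 143 0 0;0 0 0 -60 176 0 0;0 0 0 -67 198 0 0;0 0 0 -70 208 0 0"
}}

```text
time_s: 10.92
tool_pos: [0.6514, -0.1031, 0.1653]
eef_rot: [[-0.167, 0.986, 0.002], [0.986, 0.167, 0.001], [0.0, 0.002, -1.0]]
contact_force: [-0.1, 0.1, -3.0]
width: 0.295
gripper_force: 30.3
```

Emit:
{"op": "step_arm", "data": {
  "series": "0 0 0 0 0 0 0;0 0 0 0 0 0 0;0 0 0 0 0 4 0;0 0 0 0 0 10 0;0 0 0 0 0 17 0;0 0 0 0 0 23 0;0 0 0 0 0 26 0;0 0 0 0 0 27 0"
}}

```text
time_s: 11.58
tool_pos: [0.647, -0.1021, 0.1382]
eef_rot: [[-0.168, 0.986, -0.002], [0.986, 0.168, 0.0], [0.001, -0.002, -1.0]]
contact_force: [0.5, 0.2, -2.9]
width: 0.299
gripper_force: 30.3
```

Emit:
{"op": "step_arm", "data": {
  "series": "0 0 0 0 0 0 0;0 0 0 0 0 0.5 0;0 0 0 0 0 1 0;0 0 0 0 0 1.5 0;0 0 0 0 0 2 0;0 0 0 0 0 2.5 0;0 0 0 0 0 2.5 0;0 0 0 0 0 2.5 0"
}}

```text
time_s: 12.25
tool_pos: [0.6485, -0.1021, 0.1377]
eef_rot: [[-0.168, 0.986, 0.001], [0.986, 0.168, -0.0], [-0.0, 0.001, -1.0]]
contact_force: [-0.8, -0.3, 0.7]
width: 0.293
gripper_force: 30.6
```

```bash
python3 -c "
from h import *
to(C['amber'])"
```

```text
t 12.25 pos [ 0.6485 -0.1021  0.1377] rot [ 0.   0.  -0.4] shift [-0.6 -0.  -1.3] w 0.293 gf 30.593710257089697 F [-0.8 -0.3  0.7]
```

Emit:
{"op": "step_arm", "data": {
  "series": "0 0 0 0 0 0 0.7;0 0 0 0 0 0 0.7;0 0 0 0 0 0 0.7;0 0 0 0 0 0 0.7;0 0 0 0 0 0 0.7;0 0 0 0 0 -10 0.7;0 0 0 0 0 -30 0.7;0 0 0 0 0 -60 0.7"
}}

```text
time_s: 12.92
tool_pos: [0.6458, -0.102, 0.1949]
eef_rot: [[-0.169, 0.986, -0.007], [0.986, 0.169, 0.001], [0.002, -0.006, -1.0]]
contact_force: [0.9, 0.3, -0.1]
width: 0.697
gripper_force: 0.0
```

Emit:
{"op": "step_arm", "data": {
  "series": "0 0 0 0 0 -15 0.7;0 0 0 10 -9 -15 0.7;0 0 0 35 -29 -15 0.7;0 0 0 65 -54 -15 0.7;0 0 0 95 -79 -15 0.7;0 0 0 125 -104 -15 0.7;0 0 0 155 -129 -15 0.7;0 0 0 180 -150 -15 0.7"
}}

```text
time_s: 13.58
tool_pos: [0.468, 0.0522, 0.2127]
eef_rot: [[-0.17, 0.985, 0.0], [0.985, 0.17, -0.0], [-0.0, 0.0, -1.0]]
contact_force: [-0.1, 1.5, 0.6]
width: 0.701
gripper_force: 0.0
```

Emit:
{"op": "step_arm", "data": {
  "series": "0 0 0 14 -12 10 0.7;0 0 0 22 -19 30 0.7;0 0 0 22 -19 50 0.7;0 0 0 22 -19 62 0.7;0 0 0 22 -19 62 0.7;0 0 0 22 -19 62 0.7;0 0 0 22 -19 62 0.7;0 0 0 22 -19 62 0.7"
}}

```text
time_s: 14.25
tool_pos: [0.449, 0.0687, 0.1514]
eef_rot: [[-0.168, 0.986, 0.003], [0.986, 0.168, 0.0], [-0.0, 0.003, -1.0]]
contact_force: [0.4, 0.2, 0.1]
width: 0.699
gripper_force: 0.0
```

```bash
python3 -c "
from h import *
to(B['blue'])
cv2.imwrite('pics/scene3.png',robot.read_camera('scene')[100:340,150:470,::-1].repeat(2,0).repeat(2,1))
cv2.imwrite('pics/wrist3.png',robot.read_camera('wrist')[:,:,::-1])
P=robot.camera_params('wrist');print(cv2.projectPoints(np.array([[.448,.0683,.112]]),P['rvec'],P['tvec'],P['intrinsics'],None)[0])"
```

```text
t 14.25 pos [0.449  0.0687 0.1514] rot [ 0.2  0.  -0.4] shift [-0.2 -1.3 77.4] w 0.699 gf 0.0 F [0.4 0.2 0.1]
[[[322.7788036  263.55563462]]]
```

View pics/scene3.png

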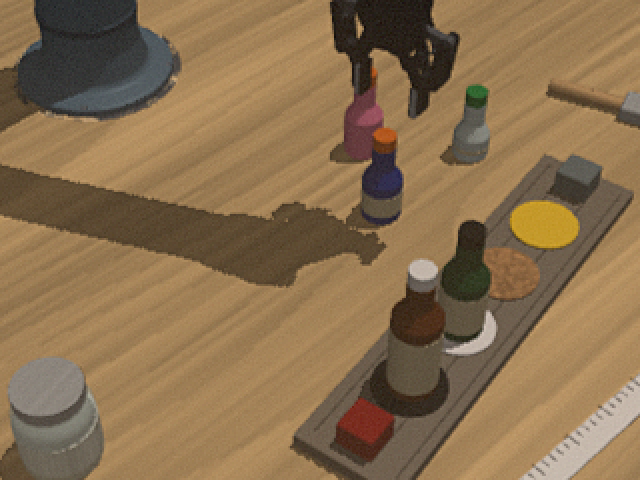

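View pics/wrist3.png

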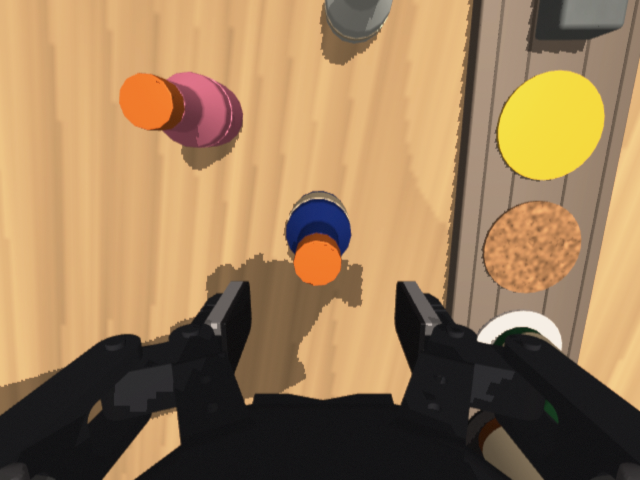

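Amber and green stand well on black and white. The blue cap is at (318,261) against a predicted (323,264), which is about 2 mm off. Descending to grip blue.

Emit:
{"op": "step_arm", "data": {
  "series": "0 0 0 0 -2 15 0.7;0 0 0 0 -2 38 0.7;0 0 0 0 -2 60 0.7;0 0 0 0 -2 74 0.7;0 0 0 0 -2 77 0.7;0 0 0 0 -2 77 0.7;0 0 0 0 -2 77 0.7;0 0 0 0 -2 77 0.7"
}}

```text
time_s: 15.02
tool_pos: [0.447, 0.0685, 0.0743]
eef_rot: [[-0.168, 0.986, 0.003], [0.986, 0.168, 0.0], [-0.0, 0.003, -1.0]]
contact_force: [-0.1, 0.2, 1.1]
width: 0.697
gripper_force: 0.0
```

Emit:
{"op": "step_arm", "data": {
  "series": "0 0 0 0 0 0 0;0 0 0 0 0 0 0;0 0 0 0 0 0 0;0 0 0 0 0 0 0;0 0 0 0 0 0 0;0 0 0 0 0 0 0;0 0 0 0 0 0 0;0 0 0 0 0 0 0"
}}

```text
time_s: 15.68
tool_pos: [0.4463, 0.0682, 0.0739]
eef_rot: [[-0.168, 0.986, 0.001], [0.986, 0.168, -0.0], [-0.001, 0.001, -1.0]]
contact_force: [-1.2, -0.1, 7.2]
width: 0.292
gripper_force: 29.8
```

Emit:
{"op": "step_arm", "data": {
  "series": "0 0 0 0 0 -4 0;0 0 0 0 0 -12 0;0 0 0 0 0 -22 0;0 0 0 0 0 -32 0;0 0 0 0 0 -41 0;0 0 0 0 0 -47 0;0 0 0 0 0 -50 0;0 0 0 0 0 -50 0"
}}

```text
time_s: 16.35
tool_pos: [0.4465, 0.0683, 0.1241]
eef_rot: [[-0.168, 0.986, 0.002], [0.986, 0.168, -0.0], [-0.001, 0.002, -1.0]]
contact_force: [0.2, 0.2, -0.7]
width: 0.298
gripper_force: 29.7
```

```bash
python3 -c "
from h import *
to(C['blue'])"
```

```text
t 16.35 pos [0.4465 0.0683 0.1241] rot [ 0.1  0.  -0.4] shift [-18.5 169.3  29.5] w 0.298 gf 29.68980361789363 F [ 0.2  0.2 -0.7]
```

Emit:
{"op": "step_arm", "data": {
  "series": "0 0 0 -1 12 0 0;0 0 0 -4 34 0 0;0 0 0 -7 62 0 0;0 0 0 -10 90 0 0;0 0 0 -13 118 0 0;0 0 0 -16 146 0 0;0 0 0 -18 163 0 0;0 0 0 -18 169 0 0"
}}

```text
time_s: 17.02
tool_pos: [0.618, 0.0785, 0.1224]
eef_rot: [[-0.167, 0.986, 0.001], [0.986, 0.167, 0.001], [0.001, 0.001, -1.0]]
contact_force: [0.4, 0.8, -1.4]
width: 0.3
gripper_force: 29.8
```

Emit:
{"op": "step_arm", "data": {
  "series": "0 0 0 0 0 0 0;0 0 0 0 0 0 0;0 0 0 0 0 4 0;0 0 0 0 0 10 0;0 0 0 0 0 17 0;0 0 0 0 0 23 0;0 0 0 0 0 26 0;0 0 0 0 0 27 0"
}}

```text
time_s: 17.68
tool_pos: [0.6144, 0.0787, 0.0951]
eef_rot: [[-0.168, 0.986, -0.002], [0.986, 0.168, -0.0], [-0.0, -0.002, -1.0]]
contact_force: [1.2, -0.8, -1.2]
width: 0.293
gripper_force: 29.9
```

Emit:
{"op": "step_arm", "data": {
  "series": "0 0 0 0 0 0 0;0 0 0 0 0 0.5 0;0 0 0 0 0 1 0;0 0 0 0 0 1.5 0;0 0 0 0 0 2 0;0 0 0 0 0 2.5 0;0 0 0 0 0 2.5 0;0 0 0 0 0 2.5 0"
}}

```text
time_s: 18.35
tool_pos: [0.6157, 0.0791, 0.095]
eef_rot: [[-0.168, 0.986, 0.001], [0.986, 0.168, -0.0], [-0.0, 0.001, -1.0]]
contact_force: [-1.6, -0.1, 5.2]
width: 0.296
gripper_force: 30.6
```

```bash
python3 -c "
from h import *
to(C['blue'])"
```

```text
t 18.35 pos [0.6157 0.0791 0.095 ] rot [ 0.   0.  -0.4] shift [-0.7  0.7 -0. ] w 0.296 gf 30.57077718038272 F [-1.6 -0.1  5.2]
```

Blue is touching its coaster, so I release it and go to frosted.

Emit:
{"op": "step_arm", "data": {
  "series": "0 0 0 0 0 0 0.7;0 0 0 0 0 0 0.7;0 0 0 0 0 0 0.7;0 0 0 0 0 0 0.7;0 0 0 0 0 0 0.7;0 0 0 0 0 -10 0.7;0 0 0 0 0 -30 0.7;0 0 0 0 0 -60 0.7"
}}

```text
time_s: 19.02
tool_pos: [0.6127, 0.0784, 0.1516]
eef_rot: [[-0.169, 0.986, -0.007], [0.986, 0.169, -0.001], [0.001, -0.007, -1.0]]
contact_force: [0.1, -0.4, 0.3]
width: 0.702
gripper_force: 0.0
```

Emit:
{"op": "step_arm", "data": {
  "series": "0 0 0 0 0 -5 0.7;0 0 0 12 -10 -5 0.7;0 0 0 37 -31 -5 0.7;0 0 0 67 -56 -5 0.7;0 0 0 97 -82 -5 0.7;0 0 0 127 -107 -5 0.7;0 0 0 152 -128 -5 0.7;0 0 0 166 -140 -5 0.7"
}}

```text
time_s: 19.68
tool_pos: [0.4455, 0.2226, 0.1591]
eef_rot: [[-0.174, 0.985, -0.0], [0.985, 0.174, 0.001], [0.001, -0.0, -1.0]]
contact_force: [1.1, -0.3, 0.0]
width: 0.703
gripper_force: 0.0
```

Emit:
{"op": "step_arm", "data": {
  "series": "0 0 0 0 0 5 0.7;0 0 0 0 0 12 0.7;0 0 0 0 0 20 0.7;0 0 0 0 0 20 0.7;0 0 0 0 0 20 0.7;0 0 0 0 0 20 0.7;0 0 0 0 0 20 0.7;0 0 0 0 0 20 0.7"
}}

```text
time_s: 20.35
tool_pos: [0.4499, 0.2188, 0.1387]
eef_rot: [[-0.167, 0.986, 0.0], [0.986, 0.167, 0.0], [0.0, 0.0, -1.0]]
contact_force: [0.1, 0.3, 0.6]
width: 0.702
gripper_force: 0.0
```

```bash
python3 -c "
from h import *
to(B['frost'])
cv2.imwrite('pics/wrist4.png',robot.read_camera('wrist')[:,:,::-1])
P=robot.camera_params('wrist');print(cv2.projectPoints(np.array([[.4495,.2195,.09]]),P['rvec'],P['tvec'],P['intrinsics'],None)[0])"
```

```text
t 20.35 pos [0.4499 0.2188 0.1387] rot [ 0.  -0.  -0.4] shift [ 0.7 -0.3 86.7] w 0.702 gf 0.0 F [0.1 0.3 0.6]
[[[323.87241959 256.26235064]]]
```

View pics/wrist4.png

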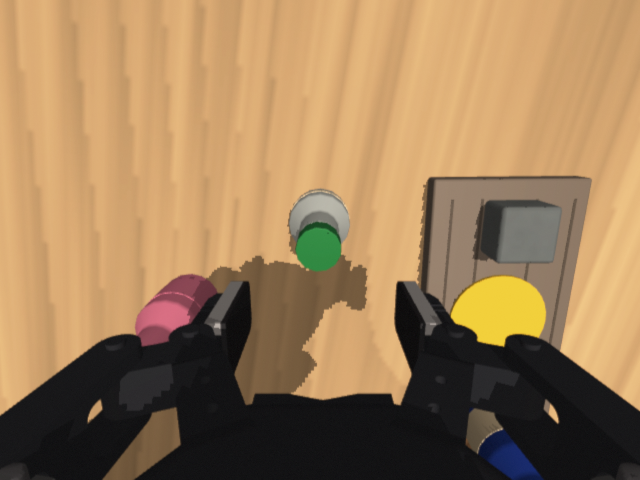

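The frosted cap is at (319,246) against a predicted (324,256), so I correct by about +3 mm in tool x and −2 mm in y.

Emit:
{"op": "step_arm", "data": {
  "series": "0 0 0 3 -2 15 0.7;0 0 0 3 -2 38 0.7;0 0 0 3 -2 62 0.7;0 0 0 3 -2 82 0.7;0 0 0 3 -2 87 0.7;0 0 0 3 -2 87 0.7;0 0 0 3 -2 87 0.7;0 0 0 3 -2 87 0.7"
}}

```text
time_s: 21.07
tool_pos: [0.4481, 0.2224, 0.053]
eef_rot: [[-0.168, 0.986, 0.003], [0.986, 0.168, 0.001], [0.001, 0.003, -1.0]]
contact_force: [-0.4, -0.4, 0.1]
width: 0.699
gripper_force: 0.0
```

Emit:
{"op": "step_arm", "data": {
  "series": "0 0 0 0 0 0 0;0 0 0 0 0 0 0;0 0 0 0 0 0 0;0 0 0 0 0 0 0;0 0 0 0 0 0 0;0 0 0 0 0 0 0;0 0 0 0 0 0 0;0 0 0 0 0 0 0"
}}

```text
time_s: 21.73
tool_pos: [0.4476, 0.222, 0.0525]
eef_rot: [[-0.168, 0.986, 0.002], [0.986, 0.168, 0.0], [-0.0, 0.002, -1.0]]
contact_force: [-0.8, -0.1, 5.1]
width: 0.297
gripper_force: 29.5
```

Emit:
{"op": "step_arm", "data": {
  "series": "0 0 0 0 0 -4 0;0 0 0 0 0 -12 0;0 0 0 0 0 -22 0;0 0 0 0 0 -32 0;0 0 0 0 0 -41 0;0 0 0 0 0 -47 0;0 0 0 0 0 -50 0;0 0 0 0 0 -50 0"
}}

```text
time_s: 22.4
tool_pos: [0.4476, 0.2219, 0.1027]
eef_rot: [[-0.168, 0.986, 0.002], [0.986, 0.168, 0.001], [0.0, 0.002, -1.0]]
contact_force: [-0.1, -0.3, -0.5]
width: 0.296
gripper_force: 29.6
```

```bash
python3 -c "
from h import *
to(C['frost'])"
```

```text
t 22.4 pos [0.4476 0.2219 0.1027] rot [ 0.1 -0.  -0.4] shift [-77.8 141.8  30. ] w 0.296 gf 29.57084034278523 F [-0.1 -0.3 -0.5]
```

Emit:
{"op": "step_arm", "data": {
  "series": "0 0 0 -6 11 0 0;0 0 0 -17 31 0 0;0 0 0 -30 55 0 0;0 0 0 -44 80 0 0;0 0 0 -58 105 0 0;0 0 0 -69 126 0 0;0 0 0 -76 138 0 0;0 0 0 -78 142 0 0"
}}

```text
time_s: 23.07
tool_pos: [0.6035, 0.165, 0.1004]
eef_rot: [[-0.163, 0.987, 0.001], [0.987, 0.163, -0.001], [-0.001, 0.001, -1.0]]
contact_force: [-0.6, -0.2, -1.9]
width: 0.296
gripper_force: 29.6
```

Emit:
{"op": "step_arm", "data": {
  "series": "0 0 0 0 0 0 0;0 0 0 0 0 0 0;0 0 0 0 0 4 0;0 0 0 0 0 10 0;0 0 0 0 0 17 0;0 0 0 0 0 23 0;0 0 0 0 0 26 0;0 0 0 0 0 27 0"
}}

```text
time_s: 23.73
tool_pos: [0.5991, 0.1686, 0.0737]
eef_rot: [[-0.169, 0.986, -0.002], [0.986, 0.169, -0.001], [-0.0, -0.002, -1.0]]
contact_force: [-0.8, -0.2, 0.3]
width: 0.3
gripper_force: 29.8
```

Emit:
{"op": "step_arm", "data": {
  "series": "0 0 0 0 0 0 0;0 0 0 0 0 0.5 0;0 0 0 0 0 1 0;0 0 0 0 0 1.5 0;0 0 0 0 0 2 0;0 0 0 0 0 2.5 0;0 0 0 0 0 2.5 0;0 0 0 0 0 2.5 0"
}}

```text
time_s: 24.4
tool_pos: [0.6003, 0.1688, 0.0736]
eef_rot: [[-0.168, 0.986, 0.001], [0.986, 0.168, -0.0], [-0.001, 0.001, -1.0]]
contact_force: [-2.7, -1.7, 6.4]
width: 0.297
gripper_force: 30.4
```

```bash
python3 -c "
from h import *
to(C['frost'])"
```

```text
t 24.4 pos [0.6003 0.1688 0.0736] rot [ 0.   0.  -0.4] shift [0.3 0.2 0.6] w 0.297 gf 30.38530385470949 F [-2.7 -1.7  6.4]
```

Frosted is in contact, so I release it and pull well clear.

Emit:
{"op": "step_arm", "data": {
  "series": "0 0 0 0 0 0 0.7;0 0 0 0 0 0 0.7;0 0 0 0 0 0 0.7;0 0 0 0 0 0 0.7;0 0 0 0 0 0 0.7;0 0 0 0 0 -10 0.7;0 0 0 0 0 -30 0.7;0 0 0 0 0 -60 0.7"
}}

```text
time_s: 25.07
tool_pos: [0.5975, 0.1677, 0.1301]
eef_rot: [[-0.169, 0.986, -0.006], [0.986, 0.169, -0.002], [-0.0, -0.007, -1.0]]
contact_force: [0.8, 0.2, -0.0]
width: 0.702
gripper_force: 0.0
```

Emit:
{"op": "step_arm", "data": {
  "series": "0 0 0 0 0 -20 0.7;0 0 0 10 -10 -40 0.7;0 0 0 30 -30 -60 0.7;0 0 0 50 -55 -70 0.7;0 0 0 60 -80 -70 0.7;0 0 0 70 -100 -70 0.7;0 0 0 70 -110 -70 0.7;0 0 0 70 -110 -70 0.7"
}}

```text
time_s: 25.73
tool_pos: [0.4775, 0.2195, 0.2025]
eef_rot: [[-0.172, 0.985, -0.0], [0.985, 0.172, -0.002], [-0.002, -0.0, -1.0]]
contact_force: [0.5, 0.2, -0.5]
width: 0.702
gripper_force: 0.0
```

```bash
python3 -c "
from h import *
print(robot.observe()['contact_force'])
cv2.imwrite('pics/scene5.png',robot.read_camera('scene')[100:340,150:470,::-1].repeat(2,0).repeat(2,1))
cv2.imwrite('pics/side5.png',robot.read_camera('side')[120:440,120:440,::-1].repeat(2,0).repeat(2,1)[:600])"
```

```text
[ 0.50082218  0.21249152 -0.48195919]
```

View pics/scene5.png

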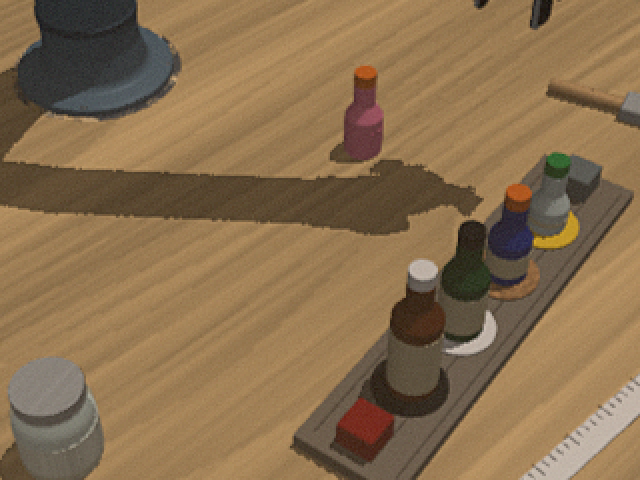

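View pics/side5.png

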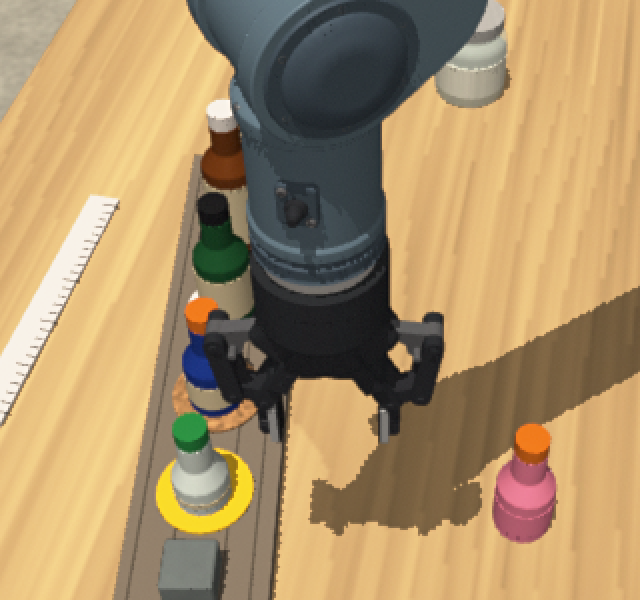

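All four stand upright on their coasters, amber to frosted from red to grey, with the jar and the pink bottle untouched. Checking the centring before I hand in.

```bash
python3 -c "
from h import *
for k,p,z in(('amber',(361.5,234),.177),('green',(386,213.5),.155),('blue',(409,195.5),.133),('frost',(429,179.5),.111)): print(k,((ray('scene',p,z)-C[k][:2])*1000).round(1))
print(robot.hand_in())"
```

```text
amber [-0.6  2.8]
green [-2.   1.2]
blue [-1.2  1.9]
frost [-1.2  2.4]
the job is handed in; nothing more can be done
None
```

The four bottles stand upright in height order, tallest (amber) next to the red block; the scene camera put each within 3 mm of its coaster's centre just before hand-in, at about 26 s of the 99 s allowed, and no verdict came back.

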